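# Hold the sample block against the sprung stop for screwing down

## Task

First swing the jig's raised stop bar down until it lies in its catch. Then set the aluminium sample block flat on the jig plate, square in the lane between the white lines, and push it endways against the blue sprung pad with a steady force of about 10 N (pad pushed in about half way: the gauge pin behind the bar shows its green, but no red), and finish while still holding it there so that I can put the screws in. Never ram the pad to the end of its travel, and leave the tube rack, bottle and screwdriver where they are.

Things in the scene. Friction and masses are not known exactly. Their poses are not given: they have to be found in the camera images.
- jig: Fixed dark steel base plate, 220 (x) by 260 (y) by 12 mm; origin: centre of its underside, top at z +12 mm. Position and yaw vary. Its +x is the push direction; the stop bar crosses the plate at x +85 mm. Two white lines at y +-33.5 mm, x -107 to +27 mm, mark the block's lane; its middle is y = 0.
- bar_hinge (a point): The bar's hinge axis (along jig x), at jig (85, +110, 40) mm, between fixed steel cheeks that reach z 56 mm.
- catch (a point): Seat of the catch, an open-topped fixed steel fork, 18 mm long along y, 41 mm wide, reaching z 50 mm; at jig (85, -109, 40) mm. The bar's free end lies in it when down.
- stop_bar (a joint): Angle of the stop bar, rad: 0 = down, level along jig y, in its catch (hard stop); positive = free (-y) end raised. Starts at 0.6 to 1.0. Stiff hinge: stays where it is left; 1 to 5 N at the red sleeve lowers it. Aluminium, 20 mm thick (jig x), 24 mm high (z 28 to 52 mm when down), free end 225 mm from the hinge axis.
- bar_grip (a point): Centre of the bar's red grip sleeve, 175 mm from the hinge axis; 24 mm thick (jig x), 40 mm along the bar, 27 mm high. With the bar down: jig (85, -65, 40) mm. Can be pinched from above across its 24 mm; the bar then turns between the pads as it is lowered.
- stop_pad (a joint): How far the sprung pad is pushed in towards the bar (jig +x), m: 0 = out, 0.025 = end of travel. Spring 800 N/m, no preload: 6 N at 0.0075, 10 N at 0.0125, 14 N at 0.0175; friction 0.2 N. The 14 mm thick gauge pin comes out of the bar's back (+x) as far: first 7.5 mm yellow, then 10 mm green, then red.
- pad_face: Blue facing of the sprung pad, 56 mm wide (y), 30 mm high. Origin: mid-width on its front plane (facing jig -x), 4 mm above mid-height; axes as the jig's when the bar is down. Bar down and pad out: jig (40, 0, 40) mm, spanning z 21 to 51 mm. It rides on the bar, so is raised with it.
- sample_block: Loose aluminium thermal-cycler sample block, 90 (x) by 60 (y) by 40 mm high, about 0.4 kg, dark wells and four brass corner holes on top. Origin: centre of its underside. Starts flat on the bench left or right of the jig, yaw varies. Either 60 mm wide end may go to the pad. Grasp across its 60 mm width from above.
- tube_rack: Orange tube rack with white and blue caps, 70 by 100 by 46 mm, loose, on the other side of the jig from the block. Origin: centre of underside. Leave alone.
- reagent_bottle: White bottle with blue cap, 60 mm diameter, 120 mm high, loose, beyond and left of the jig. Origin: centre of underside. Leave alone.
- driver: Screwdriver with yellow handle, 160 mm long, lying along its x, loose, beyond and right of the jig. Leave alone.
Mind the look-alikes: they are no part of the job. What is shaped like the sample_block but purple is not meant.

How it is judged:
On the way:
1. the stop bar is down in its catch, before the block touches the pad (value of joint stop_bar below 0.05 rad and contact force between sample_block and pad_face below 0.5 N), for 0.2 s.
At the end, for the whole second after the job is handed in: Through the last second: bar in its catch (under 0.05 rad); block flat on the plate (within 3 mm, 0.05 rad), within 7 mm of mid-lane and 0.08 rad of square, at rest, pressed on the pad with 6 to 14 N by the robot, which still touches it; bystanders within 30 mm of their start (value of joint stop_bar below 0.05 rad and contact force between sample_block and pad_face between 6 and 14 N and z of sample_block in the frame of jig between 0.009 and 0.0155 m and y of sample_block in the frame of jig between -0.007 and 0.007 m and angle between the x axis of sample_block and the x axis of jig, either way round below 0.08 rad and angle between sample_block's own z axis and vertical below 0.05 rad and linear speed of sample_block below 0.01 m/s and contact force between any of the fingers, the arm and sample_block above 2 N and distance of each of tube_rack, reagent_bottle, driver from where it was at the start of the episode below 0.03 m); the arm keeps its last pose, push and grip.
It fails at once if the sprung pad is rammed to the end of its travel (value of joint stop_pad above 0.024 m).
It fails at once if the tube rack, bottle or screwdriver is pushed away or knocked over (distance of any of tube_rack, reagent_bottle, driver from where it was at the start of the episode above 0.03 m or angle between any of tube_rack, reagent_bottle's own z axis and vertical above 0.5 rad).
It also fails if it takes over 58 s, if anything falls off the work surface, if the arm or the gripper's body presses on something with over 40 N, if the wrist force passes 120 N, or if a joint passes its speed limit or range.

## Robot

A 6-joint arm with a two-finger parallel gripper is mounted at the origin on the work surface. World frame = base frame: x ahead of the robot, y to its left, z up, the work surface at z = 0. Lengths are in m, angles in rad, forces in N, time in s.
With the tool pointing down it reaches from about 0.3 to 0.875 m from the base axis. Payload 4.2 kg.
Tool frame: the origin (TCP) lies at the very end of the fingers, on their centre line; the grasp point (between the pads) lies 19 mm behind it; z points along the fingers, y is the line along which they close (so a half turn about z gives the same grasp; the last joint's range is limited). The gripper opens to 85 mm and grips with 20 to 120 N. Pads are 22 mm wide; open, the fingers measure 114 mm over their backs; the gripper's body (76 mm by 85 mm) begins 54 mm behind the grasp point. The pads swing forward as they close: fully open they stand 13 mm farther back than shut.
Start: joints at [-1.157, 0.32, 1.565, -0, 1.257, -0.02], TCP at [0.242, -0.522, 0.2] pointing down, gripper open.
Joint ranges: [-3.11, 3.11], [-0.84, 2.01], [0.21, 2.61], [-1.34, 4.49], [0.05, 2.63], [-2.56, 2.56]. Speed limits (rad/s): [2.57, 2.57, 3.14, 3.14, 3.14, 3.14].

## Interface

Orientations are given as a 3x3 rotation matrix whose columns are the frame's x, y, z axes.
In Python, from cell import * gives the robot as it stands.
- The arm moves only by the shell command python3 -m inch 'ROWS' [FORCE]. ROWS is JSON, a list of rows, each a list of 7 numbers: the finger opening in cm, from 0 to 8.54, then the shift along the tool's x, y, z in cm, then the turn, a rotation vector about the tool's x, y, z in degrees. In form: [[claw, dx, dy, dz, ax, ay, az], ...]. A call has 1 to 12 rows; each row shifts and turns the commanded pose from where the row before left it, along the tool's axes as they then stand; what a row does not reach is not made up. A row lasts 1/10 s, in which the tool goes at most 50 mm and 8.59 degrees, less where a joint would pass 70% of its speed; a pose out of reach is approached as far as the arm can. A call is refused whole if a number of a shift passes 5 or a number of a turn 8.59, either way. A call with a gripper value outside its range is refused whole. The fingers move at their own pace and stop on an object; FORCE is the grip in N (left out, the last holds). Time passes only in rows, so rows that do not move let the fingers close. It gives the time, the measured TCP pose, the force, the opening and the grip force at its end, in the units of the state.
- read_state(): the state, without advancing time (a new reading comes with each control period).
- camera(name): name is "scene" or "side" or "wrist"; returns a dict with "frame" (420x560x3 uint8, blue, green, red), "fx", "fy", "cx", "cy" (pixels), "R" (3x3) and "t" (3): a world point X has camera coordinates R X + t; the wrist camera has in their place "tool_from_camera" (4x4, takes a point from camera to tool coordinates, whose origin is the TCP and whose axes are the flange's). Camera axes: x right, y down, z forward; pixel columns grow to the right and rows downward; lengths in m; the calibration is good to about 2 mm. A picture is of the moment at which its call begins: read the wrist's pose just before it. There is no depth.
- job_done(): hands the job in; it is judged then, once.
The state is a dict: "t": time; "qpos": joint angles; "joint_vel": joint speeds; "joint_efforts": joint torques, N m; "position": TCP position; "tcp_rot": TCP orientation; "ft_force": force on the tool from outside, world axes, zero at the start; "moment": the same for the moment, N m; "grip_width": opening from 0.0 (shut) to 1.0 (fully open); "gripper_force": force on a finger pad.
Only numpy, scipy, OpenCV 4.12 (cv2) and the standard library are available. Lean on these libraries where they do the work, as an engineer would, in place of code of your own. Each camera call takes 0.05 s, during which the arm holds its last target. There are 200 camera calls.

## Working session

There is one attempt and no reset: what is moved stays moved. The work goes in short steps, Python scripts to look and compute and a shell command to move; the robot and the scene stay as the last step left them, time stands still between calls to the robot, and variables do not carry over. Pictures are saved under pics/ and viewed, at most 11 in all, crops included, and the job is handed in when it is done.

```bash
mkdir -p pics; ls
python3 - <<'E'
from cell import *
import cv2,numpy as np,pickle
d={}
for n in ("scene","side"):
    c=camera(n); cv2.imwrite(f"pics/{n}0.png",cv2.resize(c["frame"],(800,600),interpolation=cv2.INTER_CUBIC)); d[n]=c
    print(n,c["fx"],c["cx"],c["cy"],(-np.array(c["R"]).T@c["t"]).round(3))
pickle.dump(d,open("cams.pkl","wb"))
s=read_state();print(s["t"],s["position"],np.round(s["tcp_rot"],3),s["ft_force"])
E
```

```text
pics
scene 526.7556313221613 269.56482734130583 210.50237049037815 [ 1.395 -0.224  1.025]
side 474.1015757332064 279.53669266880183 210.37347705245762 [-0.144  0.903  0.805]
0.1 [ 0.24147902 -0.52131895  0.19926804] [[ 0.907  0.42  -0.001]
 [ 0.42  -0.907  0.001]
 [ 0.    -0.002 -1.   ]] [-0.61220733 -0.01497894 -0.30265086]
```

View pics/scene0.png

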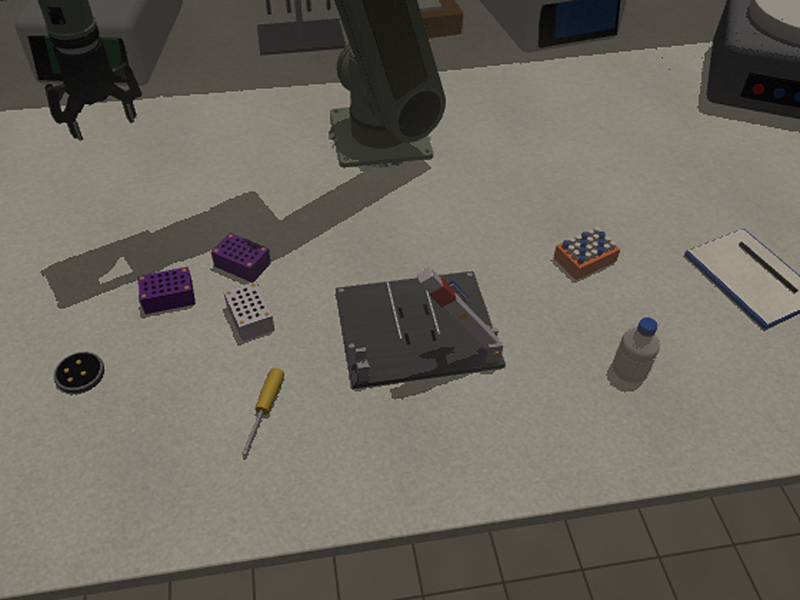

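View pics/side0.png

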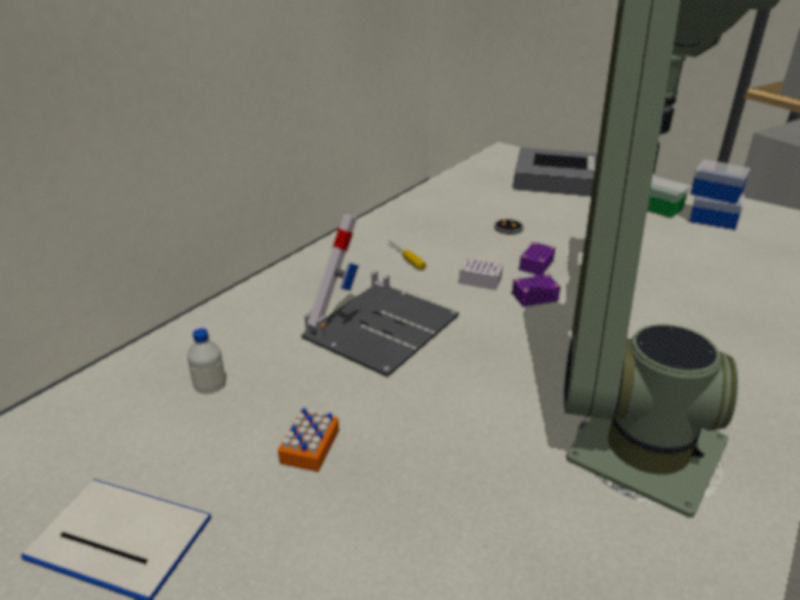

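The scene view shows the jig at about px (420,325), with the bar raised from its right-hand hinge at (495,350) and its red sleeve at (443,291). The light sample block is at (248,310), the purple decoys at (166,290) and (241,255), the rack at (587,253), and the driver at (265,410). I'll enlarge for accurate corners.

Run:
```python
import cv2,pickle
d=pickle.load(open("cams.pkl","rb"))
f=d["scene"]["frame"]
# crop x 150..360, y 165..285 : 200x... scale 3.8
c=f[180:280,150:360]; cv2.imwrite("pics/crop0.png",cv2.resize(c,(798,380),interpolation=cv2.INTER_CUBIC))
```

```text
(no output)
```

View pics/crop0.png

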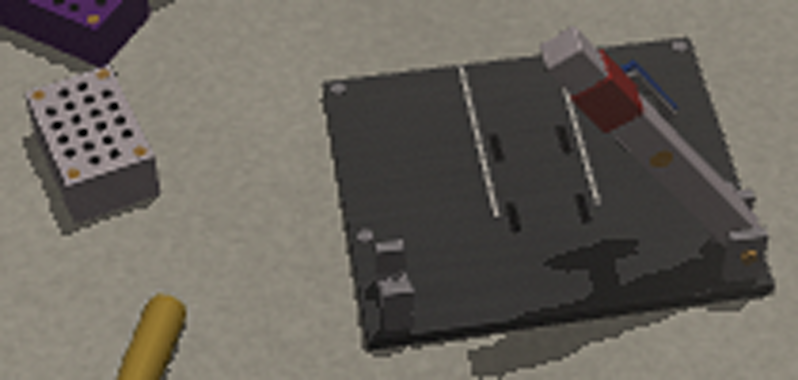

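```bash
cat > h.py <<'E'
import pickle,numpy as np,cv2
from scipy.optimize import least_squares
from cell import *
def proj(c,X):
    p=np.asarray(X)@np.array(c["R"]).T+c["t"]; return np.c_[c["fx"]*p[:,0]/p[:,2]+c["cx"],c["fy"]*p[:,1]/p[:,2]+c["cy"]]
def place(q,P):
    c,s=np.cos(q[2]),np.sin(q[2]); P=np.asarray(P,float)
    return np.c_[q[0]+c*P[:,0]-s*P[:,1],q[1]+s*P[:,0]+c*P[:,1],P[:,2]]
E
python3 - <<'E'
from h import *
d=pickle.load(open("cams.pkl","rb")); S=d["scene"];D=d["side"]
o=lambda a:np.array(a)/3.8+[150,180]
J=np.array([[-110,-130,12],[-110,130,12],[110,-130,0],[110,130,0],[-107,-33.5,12],[27,-33.5,12],[27,33.5,12]])/1e3
Jp=o([[323,83],[690,38],[368,352],[773,296],[462,68],[497,216],[597,204]])
Ds=np.array([[303,335],[388,373],[458,314]])*.7  # side: 
r=least_squares(lambda q:(proj(S,place(q,J))-Jp).ravel(),[.6,0,0]);print("jig",r.x,np.abs(r.fun).max());q=r.x
print("side corners pred*1/.7",proj(D,place(q,J[[0,1,3,2]]))/.7)
B=np.array([[45,30,40],[45,-30,40],[-45,30,40],[-45,-30,40],[45,-30,0],[45,30,0]])/1e3
Bp=o([[155,155],[72,185],[105,66],[27,97],[78,224],[158,195]])
b=least_squares(lambda q:(proj(S,place(q,B))-Bp).ravel(),[.5,-.25,.2]);print("block",b.x,b.fun.round(1))
print("side block top centre",proj(D,place(b.x,[[0,0,.04]]))/.7)
def sl(a,l=.175):return place(q,[[.085,.11-l*np.cos(a),.04+l*np.sin(a)]])
f=lambda a:np.r_[(proj(S,sl(a[0]))-o([[608,90]])).ravel(),(proj(D,sl(a[0]))-np.array([[343,239]])*.7).ravel()]
a=least_squares(f,[.8]);print("bar",a.x,a.fun,sl(a.x[0]))
E
```

```text
jig [ 0.57219329 -0.02563349  0.00585223] 0.4081718596303858
side corners pred*1/.7 [[458.667848   311.96142946]
 [386.48372297 373.46988559]
 [300.01249027 338.86631685]
 [376.82669425 285.81681036]]
block [ 0.50228623 -0.31390169  0.31153848] [ 0.5 -0.  -0.9  0.6  0.6 -0.5 -1.3 -0.8 -0.2  0.6  1.3 -0.2]
side block top centre [[480.65100572 266.10743414]]
bar [0.99898844] [-0.27347806  0.37715926 -1.08777813  0.39471746] [[ 0.6571023  -0.00983813  0.1871617 ]]
```

Measured poses: jig (0.572, -0.026, yaw 0.006), block (0.502, -0.314, yaw 0.31), bar angle about 1.0 rad. The side view agrees. Next I raise the tool, square it up and travel to above the bar with the fingers shut.

```bash
python3 -m inch '[[0,0,0,-4,0,0,8],[0,0,0,-4,0,0,8],[0,0,0,0,0,0,8.4],[0,3,-3.8,0,0,0,0],[0,3,-3.8,0,0,0,0],[0,3,-3.8,0,0,0,0],[0,3,-3.8,0,0,0,0],[0,3,-3.8,0,0,0,0],[0,3,-3.8,0,0,0,0],[0,3,-3.8,0,0,0,0],[0,3,-3.8,0,0,0,0],[0,3,-3.8,0,0,0,0]]' 30; python3 -c "
from h import *
s=read_state();print(s['position'],s['tcp_rot'].round(3) if hasattr(s['tcp_rot'],'round') else s['tcp_rot'])"
```

```text
t: 1.3
position: [0.5096, -0.1758, 0.2797]
tcp_rot: [[1.0, 0.008, -0.001], [0.008, -1.0, -0.0], [-0.001, 0.0, -1.0]]
ft_force: [0.2, -1.2, 0.1]
grip_width: 0.001
gripper_force: 0.0
[ 0.50964998 -0.17577413  0.27970984] [[ 1.     0.008 -0.001]
 [ 0.008 -1.    -0.   ]
 [-0.001  0.    -1.   ]]
```

```bash
python3 -m inch '[[0,2.5,-3.3,0,0,0,0],[0,2.5,-3.3,0,0,0,0],[0,2.5,-3.3,0,0,0,0],[0,2.5,-3.3,0,0,0,0],[0,2.4,-3.3,0,0,0,0],[0,2.4,-3.3,0,0,0,0],[0,0,0,0,0,0,0],[0,0,0,0,0,0,0],[0,0,0,3,0,0,0],[0,0,0,3,0,0,0],[0,0,0,1,0,0,0],[0,0,0,0,0,0,0]]'
python3 - <<'E'
from h import *
c=camera("side");cv2.imwrite("pics/side1.png",cv2.resize(c["frame"][120:270,180:380],(800,600),interpolation=cv2.INTER_CUBIC))
E
```

```text
t: 2.5
position: [0.6541, 0.0205, 0.2087]
tcp_rot: [[1.0, 0.007, -0.004], [0.007, -1.0, -0.0], [-0.004, 0.0, -1.0]]
ft_force: [-0.3, -0.1, 0.0]
grip_width: -0.001
gripper_force: 0.0
```

View pics/side1.png

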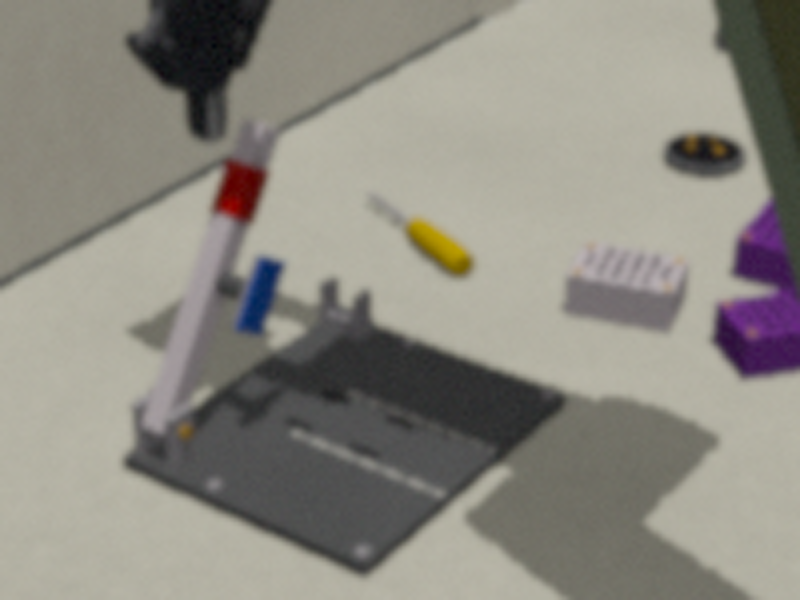

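Side view: the shut fingertips (205,135) are beside the bar's upper face, level with the red sleeve (240,190). Now I swing the bar down along its arc.

```bash
python3 -m inch '[[0,0.3,0.45,0.7,0,0,0],[0,0,0.45,0.7,0,0,0],[0,0,0.75,0.45,0,0,0],[0,0,0.75,0.45,0,0,0],[0,0,0.7,0.5,0,0,0],[0,0,0.7,0.5,0,0,0],[0,0,0.65,0.6,0,0,0],[0,0,0.65,0.6,0,0,0],[0,0,0.6,0.65,0,0,0],[0,0,0.6,0.65,0,0,0],[0,0,0.5,0.7,0,0,0],[0,0,0.5,0.7,0,0,0]]'
```

```text
t: 3.75
position: [0.6596, -0.0545, 0.139]
tcp_rot: [[1.0, 0.008, 0.002], [0.008, -1.0, -0.005], [0.002, 0.005, -1.0]]
ft_force: [-0.3, -6.1, 7.9]
grip_width: 0.005
gripper_force: 3.6
```

```bash
python3 -m inch '[[0,-0.2,0,0,0,0,0],[0,0,0,0,0,0,0]]'
python3 - <<'E'
from h import *
c=camera("side");cv2.imwrite("pics/side2.png",cv2.resize(c["frame"][140:260,180:340],(800,600),interpolation=cv2.INTER_CUBIC))
E
```

```text
t: 3.95
position: [0.6562, -0.0514, 0.1371]
tcp_rot: [[1.0, 0.007, -0.002], [0.007, -1.0, 0.001], [-0.002, -0.001, -1.0]]
ft_force: [-0.3, 0.2, -0.6]
grip_width: 0.004
gripper_force: 0.0
```

View pics/side2.png

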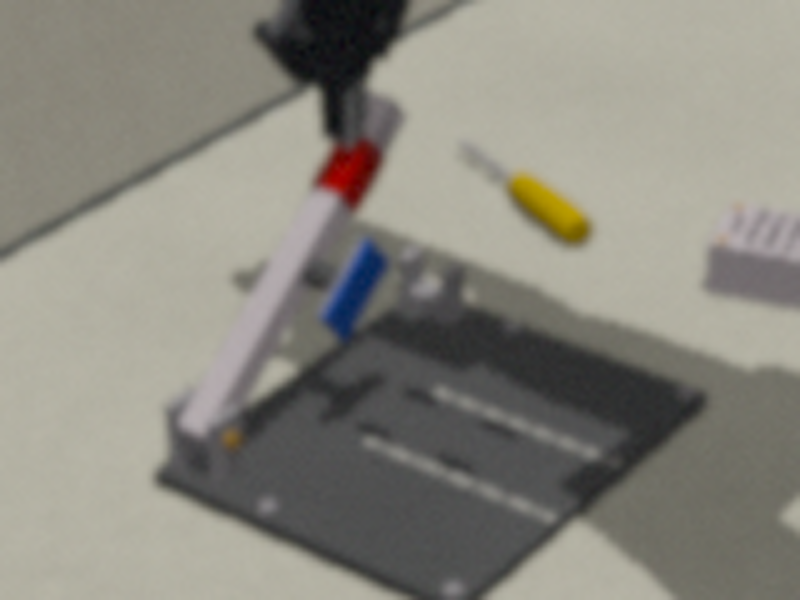

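The fingers rest on the sleeve at (345,150) and the bar has come about half-way down. I continue the arc to the catch.

```bash
python3 -m inch '[[0,0.1,0.45,0.75,0,0,0],[0,0,0.45,0.75,0,0,0],[0,0,0.35,0.8,0,0,0],[0,0,0.35,0.8,0,0,0],[0,0,0.3,0.8,0,0,0],[0,0,0.25,0.8,0,0,0],[0,0,0.2,0.85,0,0,0],[0,0,0.2,0.85,0,0,0],[0,0,0.1,0.8,0,0,0],[0,0,0.1,0.6,0,0,0],[0,0,0,0.3,0,0,0],[0,0,0,0,0,0,0]]'
```

```text
t: 5.2
position: [0.6578, -0.0787, 0.0563]
tcp_rot: [[1.0, 0.008, -0.001], [0.008, -1.0, 0.0], [-0.001, -0.0, -1.0]]
ft_force: [-0.3, 0.3, -0.2]
grip_width: -0.001
gripper_force: 0.0
```

```bash
python3 -m inch '[[0,0,0,0.2,0,0,0],[0,0,0,0.2,0,0,0],[0,0,0,0.1,0,0,0],[0,0,0,0,0,0,0]]'
```

```text
t: 5.6
position: [0.6583, -0.0789, 0.0521]
tcp_rot: [[1.0, 0.008, 0.0], [0.008, -1.0, -0.0], [0.0, 0.0, -1.0]]
ft_force: [0.7, 0.2, 0.3]
grip_width: -0.003
gripper_force: 0.2
```

```bash
python3 -m inch '[[0,0,0,0.1,0,0,0],[0,0,0,0.1,0,0,0],[0,0,0,0,0,0,0]]'
```

```text
t: 5.9
position: [0.6583, -0.079, 0.05]
tcp_rot: [[1.0, 0.008, 0.0], [0.008, -1.0, -0.0], [0.0, 0.0, -1.0]]
ft_force: [0.4, -1.0, 0.7]
grip_width: -0.004
gripper_force: 0.3
```

```bash
python3 -m inch '[[0,0,0,0.1,0,0,0],[0,0,0,0.1,0,0,0],[0,0,0,0,0,0,0]]'
python3 - <<'E'
from h import *
c=camera("side");d=camera("scene")
a=cv2.resize(c["frame"][170:270,200:340],(800,571),interpolation=cv2.INTER_CUBIC)[:300*2]
b=cv2.resize(d["frame"][170:280,225:365],(400,314),interpolation=cv2.INTER_CUBIC)
a=cv2.resize(a,(400,286),interpolation=cv2.INTER_AREA)
im=np.zeros((600,800,3),np.uint8);im[:286,:400]=a;im[:314,400:]=b
cv2.imwrite("pics/both3.png",im[:320])
E
```

```text
t: 6.2
position: [0.6582, -0.0789, 0.0479]
tcp_rot: [[1.0, 0.008, -0.0], [0.008, -1.0, 0.0], [-0.0, -0.0, -1.0]]
ft_force: [-0.6, 0.6, 0.4]
grip_width: -0.001
gripper_force: 0.2
```

View pics/both3.png

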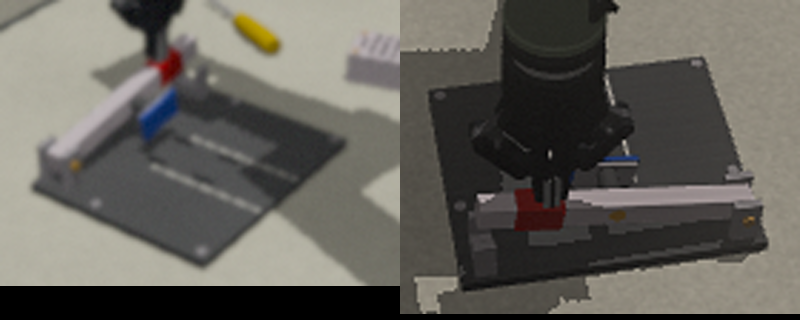

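Run:
```python
from h import *
d=pickle.load(open("cams.pkl","rb"));q=[.5722,-.0256,.00585]
for a in (0,.05,.1,.2,.3):
    u=np.array([0,-np.cos(a),np.sin(a)]);n=np.array([0,np.sin(a),np.cos(a)]);h=np.array([.085,.11,.04])
    P=[h+l*u+.5*t*n+[x,0,0] for l,t,x in ((.225,.024,.01),(.195,.027,.012),(.155,.027,.012),(.155,.027,-.012),(.195,-.027,.012))]
    s=(proj(d["scene"],place(q,P))-[225,170])*[400/140,314/110]+[400,0]
    e=(proj(d["side"],place(q,P))-[200,170])*400/140
    print(a,s.round().tolist(),e.round()[[0,3]].tolist())
print((proj(d["scene"],[[.6582,-.0789,.0479]])-[225,170])*400/140+[400,0],(proj(d["side"],[[.6582,-.0789,.0479]])-[200,170])*400/140)
```

```text
0 [[476.0, 239.0], [514.0, 234.0], [562.0, 228.0], [557.0, 205.0], [514.0, 254.0]] [[184.0, 56.0], [161.0, 87.0]]
0.05 [[477.0, 230.0], [515.0, 227.0], [564.0, 222.0], [558.0, 199.0], [513.0, 247.0]] [[183.0, 47.0], [161.0, 81.0]]
0.1 [[479.0, 221.0], [516.0, 219.0], [565.0, 216.0], [560.0, 193.0], [513.0, 240.0]] [[183.0, 39.0], [160.0, 75.0]]
0.2 [[484.0, 203.0], [522.0, 204.0], [570.0, 204.0], [565.0, 181.0], [515.0, 225.0]] [[180.0, 23.0], [157.0, 64.0]]
0.3 [[492.0, 185.0], [530.0, 188.0], [577.0, 191.0], [571.0, 168.0], [519.0, 210.0]] [[176.0, 8.0], [154.0, 54.0]]
[[548.9622838  222.86434101]] [[157.05794073  84.13131898]]
```

Run:
```python
from h import *
d=camera("scene");c=camera("side")
b=cv2.resize(d["frame"][200:275,240:315],(400,400),interpolation=cv2.INTER_CUBIC)
a=cv2.resize(c["frame"][165:225,220:280],(400,400),interpolation=cv2.INTER_CUBIC)
cv2.imwrite("pics/both4.png",np.clip(np.hstack([a,b])*1.5,0,255).astype(np.uint8))
```

```text
(no output)
```

View pics/both4.png

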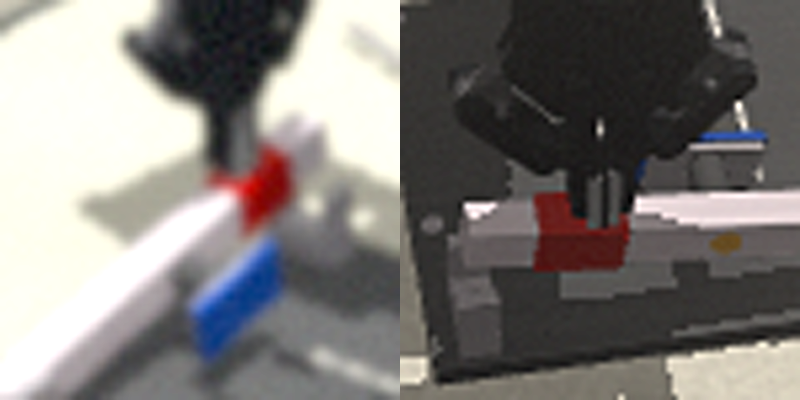

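The fingertips sit on the sleeve at (600,228) but the bar tip is still about 2 cm above the catch, so the real tips end short of the nominal TCP. I keep pressing down in small steps and watch the force.

```bash
python3 -m inch '[[0,0,0,0.3,0,0,0],[0,0,0,0.3,0,0,0],[0,0,0,0.2,0,0,0],[0,0,0,0,0,0,0]]'; python3 -m inch '[[0,0,0,0.2,0,0,0],[0,0,0,0.2,0,0,0],[0,0,0,0,0,0,0]]'
```

```text
t: 6.8
position: [0.6579, -0.0789, 0.0395]
tcp_rot: [[1.0, 0.008, -0.001], [0.008, -1.0, 0.0], [-0.001, -0.0, -1.0]]
ft_force: [0.6, -0.3, -0.4]
grip_width: -0.0
gripper_force: 0.0
t: 7.1
position: [0.6581, -0.0789, 0.0357]
tcp_rot: [[1.0, 0.008, -0.0], [0.008, -1.0, 0.0], [-0.0, -0.0, -1.0]]
ft_force: [-0.1, -0.0, 0.1]
grip_width: -0.0
gripper_force: 0.0
```

```bash
cat >> h.py <<'E'
def baran():
    "bar angle from red-sleeve bottom edge (+x face, z low) in scene view"
    c=camera("scene");f=c["frame"].astype(int);m=(f[...,2]>70)&(f[...,1]<.45*f[...,2])&(f[...,0]<.45*f[...,2])
    m[:190]=0;m[:,:250]=0;m[:,330:]=0
    y,x=np.nonzero(m);k=(x>np.percentile(x,30))&(x<np.percentile(x,70))
    obs=y[k].max()+.5;q=[.5722,-.0256,.00585]
    g=[]
    for a in np.arange(0,1,.01):
        u=np.array([0,-np.cos(a),np.sin(a)]);n=np.array([0,np.sin(a),np.cos(a)])
        g.append(proj(c,place(q,[np.array([.097,.11,.04])+.175*u-.0135*n]))[0,1])
    return obs,x.min(),x.max(),len(x),np.interp(-obs,-np.array(g),np.arange(0,1,.01))
E
python3 -c "
from h import *
print(baran(),read_state()['ft_force'])"
```

```text
(np.float64(246.5), np.int64(264), np.int64(281), 34, np.float64(0.24881372264785617)) [ 0.17204837 -0.36415633  1.1078085 ]
```

```bash
sed -i 's/(f\[...,2\]>70)/(f[...,2]>35)/; s/\.45\*f/.6*f/g' h.py
python3 - <<'E'
from h import *
print(baran())
c=camera("scene")
print(c["frame"][235:262,272].tolist())
E
```

```text
(np.float64(253.5), np.int64(264), np.int64(281), 187, np.float64(0.09983408088864243))
[[15, 16, 18], [14, 16, 16], [18, 19, 19], [16, 17, 17], [20, 19, 20], [15, 14, 18], [17, 19, 20], [19, 18, 22], [19, 22, 46], [19, 20, 74], [15, 18, 70], [18, 18, 71], [17, 19, 58], [11, 14, 50], [19, 20, 54], [15, 16, 51], [17, 20, 53], [13, 15, 51], [12, 15, 55], [60, 62, 59], [35, 35, 35], [32, 32, 34], [34, 34, 36], [34, 35, 36], [32, 34, 35], [32, 35, 35], [32, 33, 34]]
```

Run:
```python
from h import *
D=pickle.load(open("cams.pkl","rb"))
s=D["side"];S=D["scene"]
P=[[.6541,.0205,.2087]]
for dz in (0,.015,.03): print("side1 obs(210,138)", (proj(s,np.add(P,[0,0,dz]))-[180,120])*4)
P=[[.6562,-.0514,.1371]]
for dz in (0,.015,.03): print("side2 obs(348,150)", (proj(s,np.add(P,[0,0,dz]))-[180,140])*5)
P=[[.2415,-.5213,.199]]
print("scene0",proj(S,P)/.7)
```

```text
side1 obs(210,138) [[209.90768178 180.33550855]]
side1 obs(210,138) [[208.82178305 160.86567778]]
side1 obs(210,138) [[207.7225522  141.15680635]]
side2 obs(348,150) [[344.97549174 188.4724227 ]]
side2 obs(348,150) [[344.17605122 166.03597358]]
side2 obs(348,150) [[343.36742042 143.3415975 ]]
scene0 [[112.1926747  149.98845594]]
```

The images put the real fingertips about 32 mm above the reported TCP, in both side shots, and the contact height agrees. I'll allow for this offset and keep lowering to the hard stop.

```bash
python3 -m inch '[[0,0,0,0.4,0,0,0],[0,0,0,0.4,0,0,0],[0,0,0,0.3,0,0,0],[0,0,0,0,0,0,0]]'; python3 -m inch '[[0,0,0,0.2,0,0,0],[0,0,0,0.1,0,0,0],[0,0,0,0,0,0,0]]';python3 -c "
from h import *
print(baran())"
```

```text
t: 7.65
position: [0.6578, -0.0788, 0.0243]
tcp_rot: [[1.0, 0.008, -0.001], [0.008, -1.0, 0.0], [-0.001, -0.0, -1.0]]
ft_force: [-1.0, 0.7, 0.1]
grip_width: -0.0
gripper_force: 0.0
t: 7.95
position: [0.6581, -0.0789, 0.0223]
tcp_rot: [[1.0, 0.008, -0.0], [0.008, -1.0, -0.0], [-0.0, 0.0, -1.0]]
ft_force: [-1.0, -0.6, 2.6]
grip_width: -0.001
gripper_force: 1.3
(np.float64(257.5), np.int64(263), np.int64(281), 188, np.float64(0.010685660441230692))
```

```bash
python3 -m inch '[[0,0,0,0.1,0,0,0],[0,0,0,0.1,0,0,0],[0,0,0,0,0,0,0]]'; python3 -m inch '[[0,0,0,0.1,0,0,0],[0,0,0,0.1,0,0,0],[0,0,0,0,0,0,0]]'
```

```text
t: 8.3
position: [0.6581, -0.0789, 0.0221]
tcp_rot: [[1.0, 0.008, 0.001], [0.008, -1.0, -0.0], [0.001, 0.0, -1.0]]
ft_force: [-6.2, -0.3, 12.1]
grip_width: -0.005
gripper_force: 6.0
t: 8.6
position: [0.6582, -0.0789, 0.022]
tcp_rot: [[1.0, 0.008, 0.001], [0.008, -1.0, -0.0], [0.001, 0.0, -1.0]]
ft_force: [-7.5, -0.2, 20.6]
grip_width: -0.005
gripper_force: 10.5
```

The stop is solid: 20 N with no further travel, so the bar is down. The real tip is 31.5 mm behind the reported TCP. Next I lift, open, go over the block and turn to its yaw.

```bash
python3 -m inch '[[0,0,0,-3,0,0,0],[0,0,0,-3,0,0,0],[8.5,0,0,-3,0,0,0],[8.5,-2.6,3.9,0,0,0,0],[8.5,-2.6,3.9,0,0,0,0],[8.5,-2.6,3.9,0,0,0,0],[8.5,-2.6,3.9,0,0,0,0],[8.5,-2.6,3.9,0,0,0,0],[8.5,-2.6,3.9,0,0,0,0],[8.5,0,0,0,0,0,-8.5],[8.5,0,0,0,0,0,-8.5],[8.5,0,0,0,0,0,0]]' 60
python3 - <<'E'
from h import *
print(baran())
s=read_state();R=np.array(s["tcp_rot"]);p=np.array(s["position"]);print(p,R.round(3))
print("to block, tool axes cm",R.T@(np.array([.5023,-.3139,p[2]])-p)*100,"yaw",np.degrees(np.arctan2(R[1,0],R[0,0])),"want 17.85")
c=camera("scene");cv2.imwrite("pics/b5.png",np.clip(cv2.resize(c["frame"][150:270,120:280],(800,600),interpolation=cv2.INTER_CUBIC)*1.3,0,255))
E
```

```text
t: 9.8
position: [0.5037, -0.3145, 0.1078]
tcp_rot: [[0.954, 0.299, 0.0], [0.299, -0.954, 0.0], [0.0, -0.0, -1.0]]
ft_force: [0.2, 0.0, 0.3]
grip_width: 0.994
gripper_force: 0.0
(np.float64(257.5), np.int64(263), np.int64(281), 240, np.float64(0.010685660441230692))
[ 0.50398115 -0.31421654  0.10778889] [[ 0.955  0.297  0.   ]
 [ 0.297 -0.955  0.   ]
 [ 0.    -0.    -1.   ]]
to block, tool axes cm [-1.51147217e-01 -8.01193935e-02 -2.70325354e-06] yaw 17.26363964599124 want 17.85[ WARN:0@3.171] global loadsave.cpp:1063 imwrite_ Unsupported depth image for selected encoder is fallbacked to CV_8U.
```

View pics/b5.png

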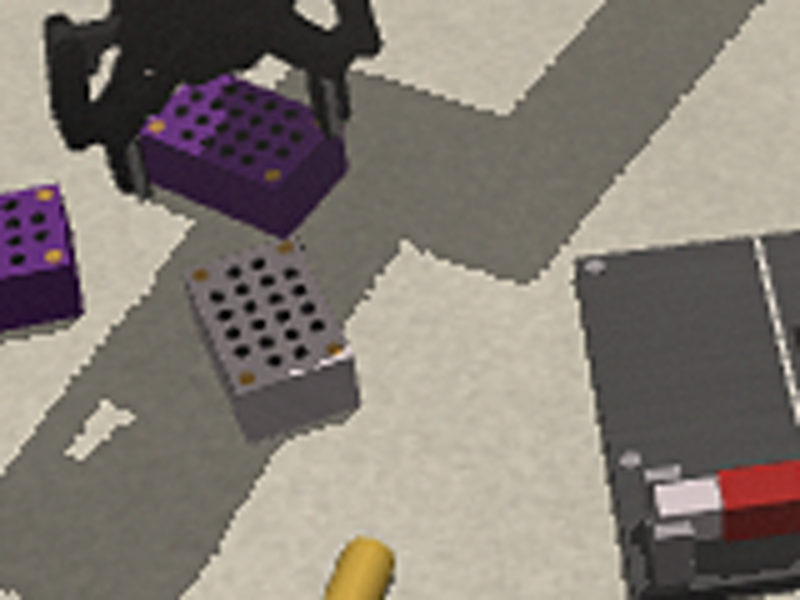

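The bar lies in its catch (690,495). The open gripper is above and in line with the light block (270,320), clear of the purple one. Descending and gripping.

```bash
python3 -m inch '[[8.5,-0.2,-0.1,3,0,0,-0.6],[8.5,0,0,3,0,0,0],[8.5,0,0,3,0,0,0],[8.5,0,0,2,0,0,0],[8.5,0,0,1,0,0,0],[8.5,0,0,0.5,0,0,0],[8.5,0,0,0.5,0,0,0],[8.5,0,0,0.3,0,0,0],[8.5,0,0,0,0,0,0]]'
```

```text
t: 10.8
position: [0.5021, -0.314, -0.0246]
tcp_rot: [[0.951, 0.31, 0.001], [0.31, -0.951, -0.001], [0.0, 0.001, -1.0]]
ft_force: [-0.2, -0.7, -0.4]
grip_width: 0.994
gripper_force: 0.0
```

```bash
python3 -m inch '[[8.5,0,0,0.3,0,0,0],[7,0,0,0,0,0,0],[6.5,0,0,0,0,0,0],[5,0,0,0,0,0,0],[5,0,0,0,0,0,0],[5,0,0,0,0,0,0],[5,0,0,0,0,0,0],[5,0,0,0,0,0,0],[5,0,0,0,0,0,0]]' 60
```

```text
t: 11.7
position: [0.5022, -0.314, -0.0273]
tcp_rot: [[0.951, 0.31, 0.001], [0.31, -0.951, -0.0], [0.001, 0.001, -1.0]]
ft_force: [-1.0, 1.1, 4.8]
grip_width: 0.697
gripper_force: 65.8
```

```bash
python3 -m inch '[[5,0,0,-1,0,0,0],[5,0,0,-2,0,0,0],[5,0,0,-2.5,0,0,0],[5,0,0,0,0,0,5.8],[5,0,0,0,0,0,5.8],[5,0,0,0,0,0,6],[5,0.5,-3.6,0,0,0,0],[5,0.5,-3.6,0,0,0,0],[5,0.5,-3.6,0,0,0,0],[5,0.5,-3.6,0,0,0,0],[5,0.5,-3.6,0,0,0,0],[5,0,0,0,0,0,0]]'
python3 -m inch '[[5,0.5,-3.6,0,0,0,0],[5,0.5,-3.6,0,0,0,0],[5,0.5,-3.6,0,0,0,0],[5,0,0,0,0,0,0],[5,0,0,0,0,0,0]]'
python3 - <<'E'
from h import *
s=read_state();R=np.array(s["tcp_rot"]);p=np.array(s["position"]);print(p,s["ft_force"])
print("to (.5472,-.0258), tool axes cm",R.T@(np.array([.5472,-.0258,p[2]])-p)*100,"yaw",np.degrees(np.arctan2(R[1,0],R[0,0])),"want .335")
c=camera("scene");d=camera("side");pickle.dump((c,d,s),open("p6.pkl","wb"))
a=cv2.resize(c["frame"][160:280,225:365],(467,400),interpolation=cv2.INTER_CUBIC)
b=cv2.resize(d["frame"][170:290,220:320],(333,400),interpolation=cv2.INTER_CUBIC)
cv2.imwrite("pics/b6.png",np.clip(np.hstack([a,b])*1.4,0,255).astype(np.uint8))
E
```

```text
t: 12.9
position: [0.5246, -0.1296, 0.0265]
tcp_rot: [[1.0, 0.012, -0.002], [0.012, -1.0, 0.002], [-0.002, -0.002, -1.0]]
ft_force: [-0.4, -0.5, -4.9]
grip_width: 0.694
gripper_force: 66.2
t: 13.4
position: [0.5392, -0.0254, 0.0267]
tcp_rot: [[1.0, 0.01, -0.001], [0.01, -1.0, -0.001], [-0.001, 0.001, -1.0]]
ft_force: [-0.1, 0.5, -4.7]
grip_width: 0.693
gripper_force: 66.9
[ 0.53920356 -0.02540725  0.02671656] [-0.05252491  0.50509917 -4.6839256 ]
to (.5472,-.0258), tool axes cm [ 7.99216023e-01  4.71795120e-02 -7.36821671e-04] yaw 0.5665082307544816 want .335
```

View pics/b6.png

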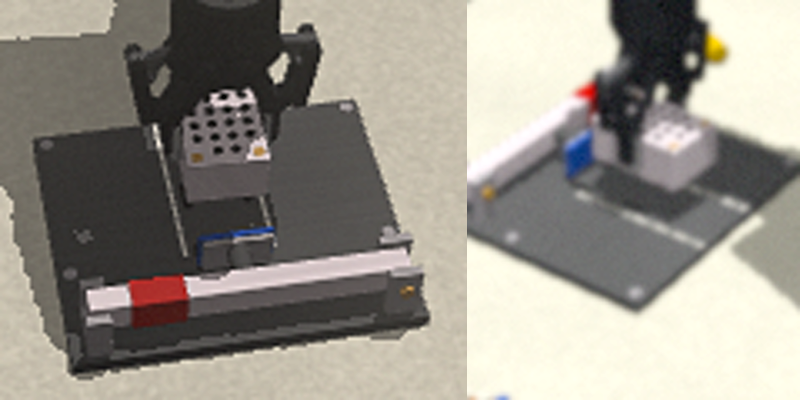

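The block hangs level over the lane, with its front edge at (185–270,197) and the pad behind it at (237,235). Lowering onto the plate.

```bash
python3 -m inch '[[5,0,0,1.5,0,0,-0.2],[5,0,0,1.5,0,0,0],[5,0,0,0.6,0,0,0],[5,0,0,0.2,0,0,0],[5,0,0,0,0,0,0],[5,0,0,0,0,0,0]]';python3 -m inch '[[5,0,0,0.1,0,0,0],[5,0,0,0.1,0,0,0],[5,0,0,0,0,0,0],[5,0,0,0,0,0,0]]'
python3 - <<'E'
from h import *
c,d,s=pickle.load(open("p6.pkl","rb"))
o=np.array([[178,166],[268,158],[186,201],[271,193]])/(467/140)+[225,160]
B=np.array([[45,-30,94],[45,30,94],[45,-30,54],[45,30,54]])/1e3
r=least_squares(lambda q:(proj(c,place([q[0],q[1],.008],B+[0,0,q[2]]))-o).ravel(),[.54,-.025,0]);print(r.x,r.fun.round(1))
E
```

```text
t: 14.1
position: [0.5401, -0.0259, -0.0104]
tcp_rot: [[1.0, 0.011, 0.001], [0.011, -1.0, -0.0], [0.001, 0.0, -1.0]]
ft_force: [-0.7, -0.2, -5.1]
grip_width: 0.691
gripper_force: 66.7
t: 14.5
position: [0.5396, -0.0254, -0.0129]
tcp_rot: [[1.0, 0.012, 0.0], [0.012, -1.0, -0.0], [0.0, 0.0, -1.0]]
ft_force: [0.3, 0.8, -4.5]
grip_width: 0.694
gripper_force: 66.7
[ 0.57358431 -0.03724044  0.04254432] [ 1.7 -0.1  0.6 -0.9 -1.1  0.9 -1.3  0.1]
```

```bash
python3 -m inch '[[5,0,0,0.1,0,0,0],[5,0,0,0.1,0,0,0],[5,0,0,0,0,0,0]]';python3 -m inch '[[5,0,0,0.1,0,0,0],[5,0,0,0.1,0,0,0],[5,0,0,0,0,0,0]]'
```

```text
t: 14.8
position: [0.5394, -0.0255, -0.0152]
tcp_rot: [[1.0, 0.011, -0.0], [0.011, -1.0, -0.0], [-0.0, 0.0, -1.0]]
ft_force: [0.5, -0.7, -3.8]
grip_width: 0.696
gripper_force: 66.7
t: 15.1
position: [0.5396, -0.0255, -0.0154]
tcp_rot: [[1.0, 0.011, 0.0], [0.011, -1.0, -0.0], [0.0, 0.0, -1.0]]
ft_force: [-3.1, 0.1, 8.4]
grip_width: 0.7
gripper_force: 68.4
```

On the plate (height difference 11.9 mm, contact force felt). Now I check lateral position and the distance to the pad.

```bash
python3 -m inch '[[5,0,0,-0.1,0,0,-0.3],[5,0,0,0,0,0,0]]'
python3 - <<'E'
from h import *
c=camera("scene")
cv2.imwrite("pics/b7.png",np.clip(cv2.resize(c["frame"][185:265,260:350],(720,640),interpolation=cv2.INTER_CUBIC)[:600]*1.5,0,255).astype(np.uint8))
E
```

```text
t: 15.3
position: [0.5399, -0.0255, -0.0153]
tcp_rot: [[1.0, 0.017, 0.001], [0.017, -1.0, -0.0], [0.001, 0.0, -1.0]]
ft_force: [-2.1, -0.4, 3.8]
grip_width: 0.694
gripper_force: 67.5
```

View pics/b7.png

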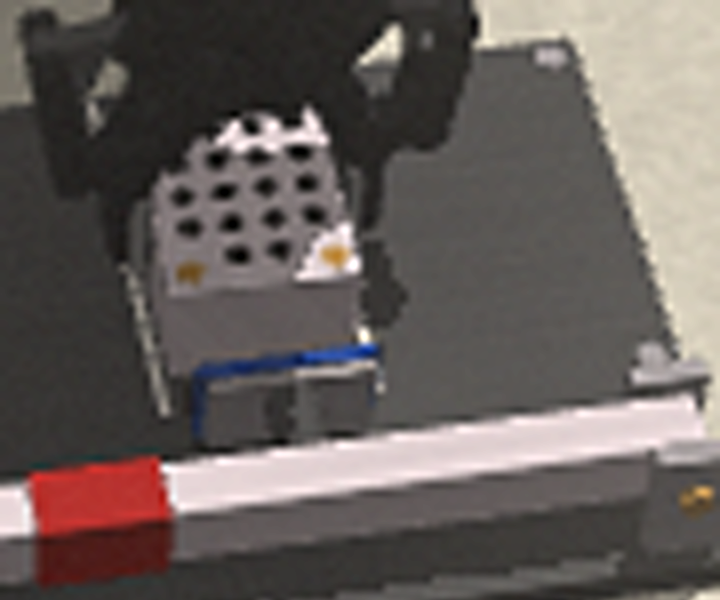

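The block is on the plate between the lines: front top edge (157,302)–(360,277), pad top edge (200,372)–(378,350). I'll work out the offsets.

Run:
```python
from h import *
c=pickle.load(open("cams.pkl","rb"))["scene"]
o=lambda a:np.array(a)/8+[260,185]
R=np.array(c["R"]);C=-R.T@c["t"];q=np.array([.5722,-.0256,.00585])
def back(p,z):
    v=np.c_[(p[:,0]-c["cx"])/c["fx"],(p[:,1]-c["cy"])/c["fy"],np.ones(len(p))]@R
    X=C+v*((z-C[2])/v[:,2])[:,None]; d=X[:,:2]-q[:2]; k,s=np.cos(q[2]),np.sin(q[2])
    return np.c_[k*d[:,0]+s*d[:,1],-s*d[:,0]+k*d[:,1]]*1e3
print("block front top",back(o([[160,300],[360,275]]),.052))
print("pad top back/front",back(o([[200,372],[378,350]]),.051))
print("line end -33.5",back(o([[165,415]]),.012))
print("brass holes front",back(o([[189,272],[335,254]]),.052))
print("tcp jig", (np.array([.5399,-.0255])-q[:2])*1e3)
```

```text
block front top [[ 13.43990751 -33.74681051]
 [ 13.59900323  28.16026086]]
pad top back/front [[ 42.29295288 -26.90352421]
 [ 42.67247789  27.42058625]]
line end -33.5 [[ 26.12960996 -33.68043114]]
brass holes front [[  3.89132936 -22.99956792]
 [  4.06808724  22.4135009 ]]
tcp jig [-32.3   0.1]
```

```bash
python3 -m inch '[[5,0,0,-0.05,0,0,0.6],[5,0.5,0,0,0,0,0],[5,0.5,0,0,0,0,0],[5,0.5,0,0,0,0,0],[5,0.5,0,0,0,0,0],[5,0.2,0,0,0,0,0],[5,0,0,0,0,0,0],[5,0,0,0,0,0,0]]'
python3 -m inch '[[5,0.2,0,0,0,0,0],[5,0.2,0,0,0,0,0],[5,0,0,0,0,0,0],[5,0,0,0,0,0,0]]'
python3 -m inch '[[5,0.2,0,0,0,0,0],[5,0.2,0,0,0,0,0],[5,0,0,0,0,0,0],[5,0,0,0,0,0,0]]'
```

```text
t: 16.15
position: [0.5599, -0.0254, -0.0154]
tcp_rot: [[1.0, 0.006, -0.003], [0.006, -1.0, -0.0], [-0.003, 0.0, -1.0]]
ft_force: [-6.0, 0.3, 7.2]
grip_width: 0.695
gripper_force: 68.2
t: 16.55
position: [0.5638, -0.0253, -0.0153]
tcp_rot: [[1.0, 0.006, -0.004], [0.006, -1.0, 0.0], [-0.004, -0.0, -1.0]]
ft_force: [-6.3, 0.4, 6.8]
grip_width: 0.696
gripper_force: 68.2
t: 16.95
position: [0.5669, -0.0253, -0.0153]
tcp_rot: [[1.0, 0.006, -0.005], [0.006, -1.0, 0.0], [-0.005, -0.0, -1.0]]
ft_force: [-7.1, -0.2, 8.5]
grip_width: 0.697
gripper_force: 68.4
```

```bash
python3 -m inch '[[5,0,0,-0.1,0,0,0],[5,0,0,0,0,0,0],[5,0,0,0,0,0,0]]'
python3 -m inch '[[5,0.1,0,0,0,0,0],[5,0.1,0,0,0,0,0],[5,0,0,0,0,0,0],[5,0,0,0,0,0,0]]'
python3 -m inch '[[5,0.1,0,0,0,0,0],[5,0.1,0,0,0,0,0],[5,0,0,0,0,0,0],[5,0,0,0,0,0,0]]'
```

```text
t: 17.25
position: [0.5684, -0.0253, -0.0152]
tcp_rot: [[1.0, 0.006, -0.003], [0.006, -1.0, 0.0], [-0.003, -0.0, -1.0]]
ft_force: [-2.7, -0.6, -2.1]
grip_width: 0.693
gripper_force: 67.2
t: 17.65
position: [0.5709, -0.0253, -0.0151]
tcp_rot: [[1.0, 0.006, -0.002], [0.006, -1.0, -0.0], [-0.002, 0.0, -1.0]]
ft_force: [-4.0, 0.1, -5.3]
grip_width: 0.698
gripper_force: 66.5
t: 18.05
position: [0.5726, -0.0253, -0.015]
tcp_rot: [[1.0, 0.006, -0.002], [0.006, -1.0, -0.0], [-0.002, 0.0, -1.0]]
ft_force: [-5.5, -0.5, -5.7]
grip_width: 0.693
gripper_force: 66.3
```

```bash
python3 -m inch '[[5,0.1,0,0,0,0,0],[5,0.1,0,0,0,0,0],[5,0.1,0,0,0,0,0],[5,0.1,0,0,0,0,0],[5,0,0,0,0,0,0],[5,0,0,0,0,0,0]]'
python3 -m inch '[[5,0.1,0,0,0,0,0],[5,0.1,0,0,0,0,0],[5,0,0,0,0,0,0],[5,0,0,0,0,0,0],[5,0,0,0,0,0,0]]'
python3 - <<'E'
from h import *
c=camera("scene")
F=np.mean([(camera("side"),read_state()["ft_force"])[1] for _ in range(8)],0);print(F,read_state()["position"],baran())
cv2.imwrite("pics/b8.png",np.clip(cv2.resize(c["frame"][195:270,260:350],(720,600),interpolation=cv2.INTER_CUBIC)*1.5,0,255).astype(np.uint8))
E
```

```text
t: 18.65
position: [0.5755, -0.0253, -0.0151]
tcp_rot: [[1.0, 0.007, -0.004], [0.007, -1.0, -0.0], [-0.004, 0.0, -1.0]]
ft_force: [-6.2, -0.4, -5.5]
grip_width: 0.697
gripper_force: 66.5
t: 19.15
position: [0.5769, -0.0253, -0.0151]
tcp_rot: [[1.0, 0.007, -0.006], [0.007, -1.0, -0.0], [-0.006, 0.0, -1.0]]
ft_force: [-8.0, -0.5, -2.9]
grip_width: 0.697
gripper_force: 66.5
[-8.87667277 -0.4278895  -3.50697679] [ 0.57684791 -0.02525619 -0.01508315] (np.float64(257.5), np.int64(263), np.int64(281), 241, np.float64(0.010685660441230692))
```

View pics/b8.png

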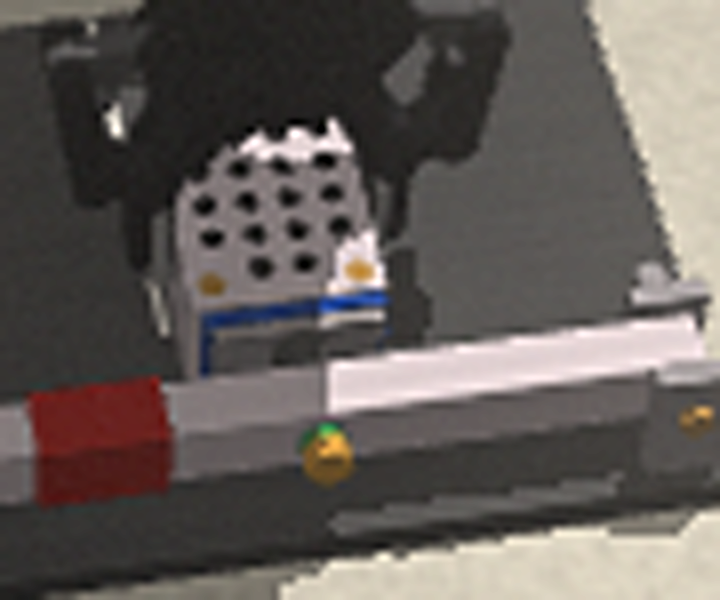

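The gauge pin (325,450) shows its yellow end with green behind it and no red. The block is flush against the pad and the force averages about 8.9 N. I add roughly 1 mm.

```bash
python3 -m inch '[[5,0.1,0,0,0,0,0],[5,0.05,0,0,0,0,0],[5,0,0,0,0,0,0],[5,0,0,0,0,0,0],[5,0,0,0,0,0,0],[5,0,0,0,0,0,0],[5,0,0,0,0,0,0],[5,0,0,0,0,0,0]]'
python3 - <<'E'
from h import *
F=np.array([(camera("side"),read_state()["ft_force"])[1] for _ in range(12)]);s=read_state();print(F.mean(0),F.std(0),s["position"],s["gripper_force"],s["t"])
E
```

```text
t: 20.45
position: [0.5776, -0.0252, -0.0151]
tcp_rot: [[1.0, 0.007, -0.007], [0.007, -1.0, -0.0], [-0.007, 0.0, -1.0]]
ft_force: [-10.9, -0.0, -1.2]
grip_width: 0.694
gripper_force: 66.6
[-10.66684822  -0.13373413  -2.08301409] [0.46020657 0.47641941 0.54024442] [ 0.57756863 -0.0252556  -0.01505984] 66.6420328617096 21.05
```

```bash
python3 -c "
from cell import *
print(job_done())"
```

```text
the job is handed in; nothing more can be done
None
```

I handed the job in at about 21 s with the bar down in its catch and the block flat in the lane, still held against the pad at about 10 N. I saw green on the gauge and no red just before a final 0.7 mm push, and the result of the judging was not shown.

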